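Snap the protective cap onto the bare anchor stud

TASK

One of the two anchor feet on the bench still has a bare stud; its square protective cap lies toppled on its side. Stand the cap upright, mouth down, and press it squarely onto the bare stud until it clicks, then keep pressing until it is fully home on the collar. Finish still pressing the cap firmly down with the gripper, without letting go, and leave the jar, the standing bolt and the wrench alone.

Things in the scene. Friction and masses are not known exactly. Their poses are not given: they have to be found in the camera images.
- cap: Loose protective cap, grey plastic, about 50 g: square block 36 x 36 mm, 42 mm high, with a round button (22 mm across, 6 mm high) on the closed end; 48 mm in all. Origin: centre of the open mouth face; z runs along the cap from mouth to button; x and y are square to the flat sides. It starts lying on a flat side, z level, origin 18 mm above the bench.
- cap_mouth (a point): Centre of the cap's mouth face (the cap's origin, same axes). The mouth is a round hole 20 mm across through a lip 4 mm thick; behind the lip the cap is hollow, 28 x 28 mm wide, up to 38 mm from the mouth face.
- foot: The bare anchor foot, fixed: steel plate 80 x 80 x 10 mm, on it a round collar 34 mm across, its top 22 mm above the bench, and an upright stud 17 mm across, straight to 46 mm above the bench, then tapering to 7 mm across at its tip, 54 mm above the bench. Origin: centre of the plate's underside; z up along the stud; plate sides along x and y.
- foot_seat (a point): Centre of the collar's top face on the bare foot, 22 mm above the bench: the centre of the cap's mouth face lies here when the cap is fully home.
- foot_balls (a point): Point on the stud's axis 7.5 mm above the collar top, level with four spring balls that stand out to 24 mm across. The cap's mouth face meets them about 11 mm above the collar; the push needed rises to about 13 N, then drops (click, mouth about 7 mm above the collar); further down the balls draw the cap on, until it stops hard on the collar.
- capped_foot: The other anchor foot, fixed, of the same shape, already wearing an identical cap that is fixed to it, 70 mm high in all; nothing to do there. Origin: centre of the plate's underside.
- jar: Bystander: low closed jar, 60 mm across and 55 mm high, origin at the centre of its underside.
- bolt: Bystander: large steel hex bolt standing on its head, 28 mm across and 52 mm high, origin at the centre of its underside.
- wrench: Bystander: steel wrench 150 mm long lying flat, its length along its x axis, origin under its middle.
Not all that is in view belongs to the job. Leave any red look-alike of the cap alone. Leave any orange look-alike of the foot alone.

How it is judged:
By the outcome, as a careful person would: the job done as asked, in the order asked, and still so for the second after the job is handed in, while the arm keeps its last pose, push and grip.
It also fails if it takes over 61 s, if anything falls off the work surface, if the arm or the gripper's body presses on something with over 40 N, if the wrist force passes 120 N, or if a joint passes its speed limit or range.

ROBOT

A 6-joint arm with a two-finger parallel gripper is mounted at the origin on the work surface. World frame = base frame: x ahead of the robot, y to its left, z up, the work surface at z = 0. Lengths are in mm, angles in rad, forces in N, time in s.
With the tool pointing down it reaches from about 300 to 750 mm from the base axis. Payload 8.5 kg.
Tool frame: the origin (TCP) lies midway between the tips of the shut fingers; the grasp point (between the pads) lies 19 mm behind it; z points along the fingers, y is the direction in which the jaws open and shut (so a half turn about z gives the same grasp; the last joint's range is limited). The gripper opens to 88 mm and grips with 3 to 60 N. Pads are 18 mm wide; open, the fingers measure 123 mm over their backs; the gripper's body (75 mm by 187 mm) begins 45 mm behind the grasp point.
Start: joints at [1.123, 0.381, 1.297, -0, 1.464, -0.215], TCP at [126.879, 535.147, 238.748] pointing down, gripper open.
Joint ranges: [-3.11, 3.11], [-0.89, 2.33], [0.22, 2.48], [-1.42, 4.56], [0.17, 2.85], [-2.88, 2.88]. Speed limits (rad/s): [2.39, 2.39, 3.14, 3.14, 3.14, 3.14].

INTERFACE

Orientations are given as a rotation vector (axis times angle).
In Python, from rig import monitor, cams, robot gives the robot as it stands.
- The arm moves only by the tool move_arm, never from a script. Its argument "increments" is text: rows parted by semicolons, each of 5 numbers parted by spaces: the gripper command: -1 is shut, 1 is fully open, values between are in proportion, then the shift along the tool's x, y, z in units of 0.3 m (1.0 is 0.3 m), then the turn about the tool's z in units of 30 degrees (1.0 is 30 degrees). A call has 1 to 12 rows; each row shifts and turns the commanded pose from where the row before left it, along the tool's axes as they then stand; what a row does not reach is not made up. A row lasts 1/12 s, in which the tool goes at most 41.7 mm and 7.16 degrees, less where a joint would pass 70% of its speed; a pose out of reach is approached as far as the arm can. A call with a number of a shift or a turn outside -1 to 1 is refused whole. A call with a gripper value outside its range is refused whole. The fingers move at their own pace and stop on an object; "newtons" is the grip in N (left out, the last holds). Time passes only in rows, so rows that do not move let the fingers close. It gives the time, the measured TCP pose, the force and the opening at its end, in the units of the state.
- monitor.observe(): the state, without advancing time (a new reading comes with each control period).
- cams.get_image(name): name is "scene" or "top"; returns a dict with "pixels" (420x560x3 uint8, red, green, blue), "camera_matrix" (3x3 intrinsics, pixels), "dist" ([k1, k2, p1, p2, k3] as OpenCV has them; the pictures are not rectified), "R" (3x3) and "t" (3): a world point X has camera coordinates R X + t. Camera axes: x right, y down, z forward; pixel columns grow to the right and rows downward; lengths in mm; the calibration is good to about 2 mm. A picture is of the moment at which its call begins. There is no depth.
- robot.finish_job(): hands the job in, once; it reports no verdict.
The state is a dict: "clock": time; "joint_positions": joint angles; "qvel": joint speeds; "tau": joint torques, N m; "tool_pos": TCP position; "tool_rot": TCP orientation; "wrist_force": force on the tool from outside, world axes, zero at the start; "torque": the same for the moment, N m; "gripper_width": finger opening in mm.
Only numpy, scipy, OpenCV 4.12 (cv2) and the standard library are available. Lean on these libraries where they do the work, as an engineer would, in place of code of your own. Each camera call takes 0.05 s, during which the arm holds its last target.

## Working session

There is one attempt and no reset: what is moved stays moved. The work goes in short steps, Python scripts to look and compute and a tool call to move; the robot and the scene stay as the last step left them, time stands still between calls to the robot, and variables do not carry over. Pictures are saved under pics/ and viewed, and the job is handed in when it is done.

Besides the shell and the picture viewer there is one more tool, called after "Request:" as name(argument=value, ...), one argument or row to a line, values as JSON. move_arm: Moves the arm, as the interface text tells. Shifts and turns lie within -1 to 1; 1 stands for 0.3 m of shift or 30 degrees of turn. Its arguments: {"type":"object","properties":{"increments":{"type":"string"},"newtons":{"type":"number"}},"required":["increments"]}

```bash
ls; mkdir -p pics
python3 - <<'E'
from rig import monitor,cams
import cv2,pickle
s=monitor.observe();print(s)
for n in("scene","top"):
    d=cams.get_image(n);pickle.dump(d,open(f"{n}0.pkl","wb"));cv2.imwrite(f"pics/{n}0.png",d["pixels"][:,:,::-1]);print(n,d["camera_matrix"],d["dist"],d["R"],d["t"])
E
```

```text
pics
{'clock': 0.0, 'joint_positions': array([ 1.12268754e+00,  3.81185461e-01,  1.29829575e+00, -1.97659495e-05,
        1.46359932e+00, -2.15272192e-01]), 'qvel': array([-0.00091401, -0.0010742 , -0.00097335, -0.00019222, -0.00124309,
       -0.00036562]), 'tau': array([ 4.93619009e-04, -4.37938714e+01, -2.24552572e+01,  7.12791737e-02,
        3.52923002e-02, -1.01452938e-04]), 'tool_pos': array([126.76619421, 534.8853764 , 238.13163194]), 'tool_rot': array([-3.64855741e-01, -3.11986417e+00,  2.21948868e-03]), 'wrist_force': array([ 1.0812517 ,  0.75647931, -0.32025132]), 'torque': array([-0.0315835 , -0.02653946,  0.00175661]), 'gripper_width': 87.99485185231356}
scene [[408.96649358   0.         283.31327313]
 [  0.         408.96649358 212.26972899]
 [  0.           0.           1.        ]] [-0.07558293  0.          0.          0.          0.        ] [[-0.77111481  0.63652262  0.01486255]
 [ 0.32163042  0.40957247 -0.85370034]
 [-0.54948687 -0.65352073 -0.52055244]] [ 462.90289015 -145.16113195 1194.06896306]
top [[393.68814945   0.         278.38628433]
 [  0.         393.68814945 212.0313013 ]
 [  0.           0.           1.        ]] [0.03343598 0.         0.         0.         0.        ] [[-0.02474781 -0.99943734  0.02263937]
 [-0.98894345  0.0211632  -0.14677523]
 [ 0.14621353 -0.02602142 -0.98891076]] [ 29.75761852 583.81485239 772.61839017]
```

View pics/scene0.png

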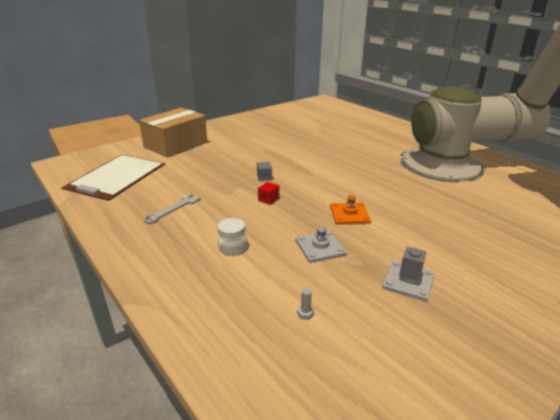

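View pics/top0.png

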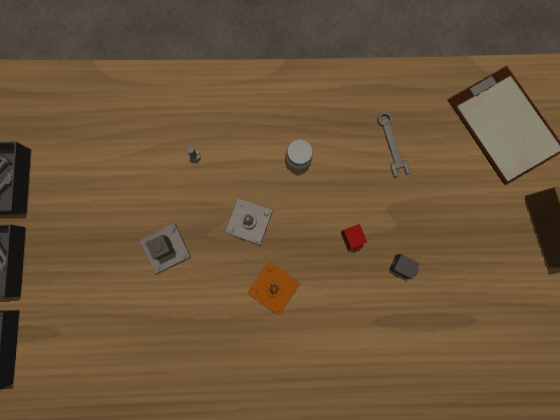

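The scene view shows the grey cap at (264,171), the red look-alike at (269,193), the bare foot at (321,243), and the capped foot at (410,272). In the top view the cap is at (405,267) and the bare foot at (249,221). I'll zoom in next.

```bash
cat > h.py <<'E'
import numpy as np,cv2,pickle
def load(n,k=0): return pickle.load(open(f"{n}{k}.pkl","rb"))
def ray(d,uv):
    p=cv2.undistortPoints(np.array(uv,float).reshape(-1,1,2),d["camera_matrix"],d["dist"]).reshape(-1,2)
    c=-d["R"].T@d["t"]; r=np.c_[p,np.ones(len(p))]@d["R"]; return c,r
def onz(d,uv,z):
    c,r=ray(d,uv); return c+r*((z-c[2])/r[:,2])[:,None]
def proj(d,X):
    return cv2.projectPoints(np.array(X,float).reshape(-1,1,3),cv2.Rodrigues(d["R"])[0],d["t"].reshape(3,1),d["camera_matrix"],d["dist"])[0].reshape(-1,2)
def tri(ds,uvs):
    A=np.zeros((3,3));b=np.zeros(3)
    for d,uv in zip(ds,uvs):
        c,r=ray(d,[uv]);r=r[0]/np.linalg.norm(r[0]);P=np.eye(3)-np.outer(r,r);A+=P;b+=P@c
    return np.linalg.solve(A,b)
def crop(d,u,v,w,h,s,name):
    p=d["pixels"][v:v+h,u:u+w,::-1]; cv2.imwrite(name,cv2.resize(p,None,fx=s,fy=s,interpolation=cv2.INTER_CUBIC))
E
python3 - <<'E'
from h import *
t=load("top");s=load("scene")
T=lambda d,u,v,w,h:cv2.resize(d["pixels"][v:v+h,u:u+w,::-1],(400,300),interpolation=cv2.INTER_CUBIC)
a=np.vstack([np.hstack([T(t,385,252,40,30),T(t,209,191,80,60)]),np.hstack([T(s,244,156,40,30),T(s,281,213,80,60)])])
a=np.clip(a*1.3,0,255)
cv2.imwrite("pics/z.png",a)
print(onz(t,[[405,267]],18),onz(t,[[249,221]],40),onz(t,[[356,237]],18))
E
```

```text
[[ 465.76447469 -247.14417429   18.        ]] [[567.31465027  77.41419051  40.        ]] [[ 530.95360596 -147.69377686   18.        ]][ WARN:0@0.108] global loadsave.cpp:1063 imwrite_ Unsupported depth image for selected encoder is fallbacked to CV_8U.
```

View pics/z.png

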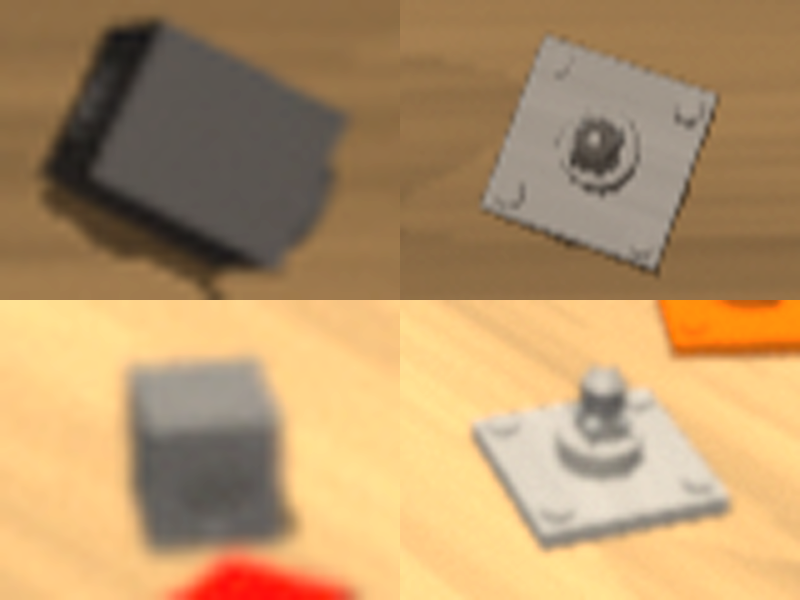

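Run:
```python
from h import *
t=load("top");s=load("scene")
z=lambda pts,u,v,k:np.array(pts,float)/k+[u-.5+.5/k,v-.5+.5/k]
c=onz(t,z([(160,22),(347,118),(280,268),(93,178)],385,252,10),36)
print("cap top corners",c.round(1),[np.linalg.norm(c[i]-c[(i+1)%4]).round(1) for i in range(4)],"ctr",c.mean(0))
ax=(c[1]-c[0]+c[2]-c[3]);print("axis deg",np.degrees(np.arctan2(ax[1],ax[0])))
a2=c[0]-c[3]+c[1]-c[2];print("side deg",np.degrees(np.arctan2(a2[1],a2[0])))
# scene: top face corners at z=36
c=onz(s,z([(130,65),(258,58),(280,122),(145,132)],244,156,10),36)
print("scene cap",c.round(1),[np.linalg.norm(c[i]-c[(i+1)%4]).round(1) for i in range(4)],c.mean(0))
p=onz(t,z([(145,35),(319,95),(257,272),(82,208)],209,191,5),10)
print("plate",p.round(1),[np.linalg.norm(p[i]-p[(i+1)%4]).round(1) for i in range(4)],p.mean(0))
a=p[1]-p[0]+p[2]-p[3];print(np.degrees(np.arctan2(a[1],a[0])))
q=onz(s,z([(72,125),(235,88),(331,200),(146,238)],281,213,5),10)
print("plate scene",q.round(1),[np.linalg.norm(q[i]-q[(i+1)%4]).round(1) for i in range(4)],q.mean(0))
print("tip tri",tri([t,s],[z([(195,137)],209,191,5)[0],z([(202,72)],281,213,5)[0]]))
```

```text
cap top corners [[ 493.  -233.8   36. ]
 [ 472.5 -270.8   36. ]
 [ 442.5 -254.7   36. ]
 [ 461.5 -217.7   36. ]] [np.float64(42.3), np.float64(34.1), np.float64(41.5), np.float64(35.3)] ctr [ 467.37276097 -244.26726027   36.        ]
axis deg -118.04343668398201
side deg -27.660318045184844
scene cap [[ 471.8 -268.9   36. ]
 [ 442.  -251.5   36. ]
 [ 462.2 -216.2   36. ]
 [ 493.5 -232.9   36. ]] [np.float64(34.5), np.float64(40.6), np.float64(35.5), np.float64(42.0)] [ 467.39133266 -242.36096389   36.        ]
plate [[622.6 102.8  10. ]
 [594.8  28.2  10. ]
 [519.2  56.3  10. ]
 [548.2 130.3  10. ]] [np.float64(79.6), np.float64(80.6), np.float64(79.5), np.float64(79.3)] [571.18322927  79.36629837  10.        ]
-110.92946899629911
plate scene [[597.   33.4  10. ]
 [524.9  55.6  10. ]
 [551.  135.1  10. ]
 [624.  107.5  10. ]] [np.float64(75.4), np.float64(83.7), np.float64(78.0), np.float64(78.9)] [574.23498243  82.91861365  10.        ]
tip tri [572.00071488  79.99831907  50.0729252 ]
```

Both views agree: the cap's block centre is near (467.4, -243.5), with its button axis at -118°. The foot is near (572, 80), with its plate at about -21°. Next I travel at height.

Request:
move_arm(
  increments="1 -0.05 -0.08 0 0;1 -0.05 -0.08 0 0;1 -0.05 -0.08 0 0;1 -0.05 -0.08 0 0;1 -0.05 -0.08 0 0;1 -0.05 -0.08 0 0;1 -0.05 -0.08 0 0;1 -0.05 -0.08 0 0;1 -0.05 -0.08 0 0;1 -0.05 -0.08 0 0;1 -0.05 -0.08 0 0;1 -0.05 -0.08 0 0",
)

```text
clock: 1.1
tool_pos: [235.4, 212.1, 238.6]
tool_rot: [-0.364, -3.12, 0.0]
wrist_force: [0.7, -1.0, -0.8]
gripper_width: 87.8
```

Request:
move_arm(
  increments="1 -0.05 -0.08 0 0;1 -0.05 -0.08 0 0;1 -0.05 -0.08 0 0;1 -0.05 -0.08 0 0;1 -0.05 -0.08 0 0;1 -0.05 -0.08 0 0;1 -0.05 -0.08 0 0;1 -0.05 -0.08 0 0;1 -0.05 -0.08 0 0;1 -0.05 -0.08 0 0;1 -0.05 -0.08 0 0;1 -0.05 -0.08 0 0",
)

```text
clock: 2.1
tool_pos: [344.3, -109.8, 238.6]
tool_rot: [-0.366, -3.12, -0.0]
wrist_force: [1.0, 0.2, -0.4]
gripper_width: 88.1
```

Request:
move_arm(
  increments="1 0 0 0 0.235;1 0 0 0 0.235;1 0 0 0 0.235;1 0 0 0 0.235;1 0 0 0 0.235;1 0 0 0 0.235;1 0 0 0 0.235;1 0 0 0 0.235;1 0 0 0 0.235;1 0 0 0 0.235;1 0 0 0 0.235;1 0 0 0 0.235",
)

```text
clock: 3.1
tool_pos: [344.1, -108.3, 238.6]
tool_rot: [-2.376, -2.055, 0.0]
wrist_force: [-0.4, -0.9, -0.4]
gripper_width: 87.8
```

```bash
cat >> h.py <<'E'
from scipy.spatial.transform import Rotation as Ro
def delta(target,yaw=None):
    from rig import monitor
    s=monitor.observe();R=Ro.from_rotvec(s["tool_rot"]).as_matrix()
    y=np.degrees(np.arctan2(R[1,1],R[0,1]))
    print("pos",s["tool_pos"].round(1),"yawY",y.round(2),"F",s["wrist_force"].round(1),"w",round(s["gripper_width"],1),"tilt",R[:2,2].round(4))
    if target is not None: print("shift units",(R.T@(np.array(target)-s["tool_pos"])/300).round(4))
    if yaw is not None: print("turn units",((y-yaw)/30).round(3))
E
python3 -c "
from h import *
delta((462.2,-253.2,100),-28)"
```

```text
pos [ 344.1 -108.3  238.6] yawY -8.29 F [-0.4 -0.9 -0.4] w 87.8 tilt [-0.0004  0.0003]
shift units [-0.4215  0.4593  0.4616]
turn units 0.657
```

Request:
move_arm(
  increments="1 0 0 0 0.219;1 0 0 0 0.219;1 0 0 0 0.219;1 -0.027 0.064 0.051 0;1 -0.027 0.064 0.051 0;1 -0.027 0.064 0.051 0;1 -0.027 0.064 0.051 0;1 -0.027 0.064 0.051 0;1 -0.027 0.064 0.051 0;1 -0.027 0.064 0.051 0;1 -0.027 0.064 0.051 0;1 -0.027 0.064 0.051 0",
)

```text
clock: 4.1
tool_pos: [464.0, -253.8, 99.9]
tool_rot: [-2.687, -1.626, 0.0]
wrist_force: [0.6, 0.5, -0.2]
gripper_width: 88.2
```

Request:
move_arm(
  increments="0.5 0 0 0 0;0.5 0 0 0 0",
)

```text
clock: 4.27
tool_pos: [463.2, -253.1, 100.0]
tool_rot: [-2.686, -1.624, 0.001]
wrist_force: [-0.7, 0.3, 0.4]
gripper_width: 76.9
```

Run:
```python
from h import *
from rig import cams
delta((462.2,-253.2,4),-28)
ims=[]
for n in("top","scene"):
    d=cams.get_image(n);pickle.dump(d,open(f"{n}1.pkl","wb"))
    u,v=(340,200) if n=="top" else (200,70)
    ims.append(cv2.resize(d["pixels"][v:v+140,u:u+140,::-1],(390,390),interpolation=cv2.INTER_CUBIC))
cv2.imwrite("pics/a1.png",np.hstack(ims))
```

```text
pos [ 463.2 -253.1  100. ] yawY -27.67 F [-0.7  0.3  0.4] w 76.9 tilt [-0.0019  0.0017]
shift units [-0.0021 -0.0021  0.32  ]
turn units 0.011
```

View pics/a1.png

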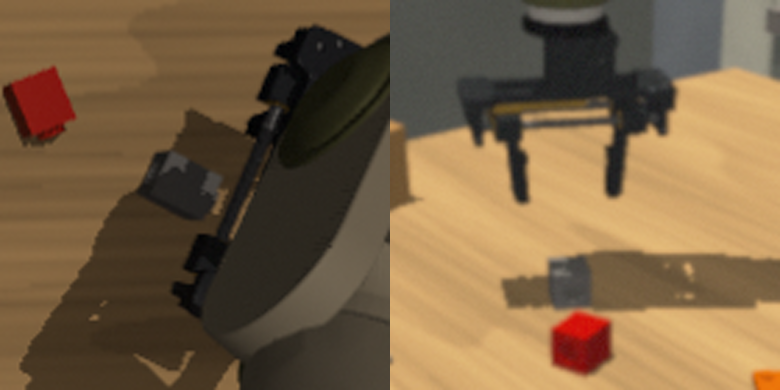

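The gripper straddles the cap's button end as planned, so I descend and grip lightly.

Request:
move_arm(
  increments="0.5 0 0 0.05 0;0.5 0 0 0.05 0;0.5 0 0 0.05 0;0.5 0 0 0.05 0;0.5 0 0 0.05 0;0.5 0 0 0.03 0;0.5 0 0 0.03 0;0.5 0 0 0.01 0;0.5 0 0 0 0",
)

```text
clock: 5.12
tool_pos: [463.4, -252.9, 5.0]
tool_rot: [-2.688, -1.626, 0.0]
wrist_force: [0.3, -0.0, -0.1]
gripper_width: 65.9
```

Request:
move_arm(
  increments="-1 0 0 0 0;-1 0 0 0 0;-1 0 0 0 0;-1 0 0 0 0;-1 0 0 0 0;-1 0 0 0 0;-1 0 0 0 0;-1 0 0 0 0",
  newtons=6,
)

```text
clock: 5.78
tool_pos: [463.6, -253.2, 5.3]
tool_rot: [2.688, 1.626, 0.0]
wrist_force: [-0.4, 0.2, 4.8]
gripper_width: 35.7
```

Request:
move_arm(
  increments="-1 0 0 0 0;-1 0 0 0 0;-1 0 0 -0.02 0;-1 0 0 -0.04 0;-1 0 0 -0.04 0;-1 0 0 -0.04 0;-1 0 0 -0.04 0;-1 0 0 -0.02 0;-1 0 0 0 0;-1 0 0 0 0",
  newtons=3,
)

```text
clock: 6.62
tool_pos: [463.4, -253.0, 64.9]
tool_rot: [-2.688, -1.626, 0.0]
wrist_force: [-0.9, 0.1, -0.8]
gripper_width: 36.0
```

```bash
cat > snap.py <<'E'
import sys
from h import *
from rig import cams
delta(None)
k=sys.argv[1];tu,tv,su,sv,w=map(int,sys.argv[2:7]);ims=[]
for n,u,v in(("top",tu,tv),("scene",su,sv)):
    d=cams.get_image(n);pickle.dump(d,open(f"{n}{k}.pkl","wb"))
    ims.append(cv2.resize(d["pixels"][v:v+w,u:u+w,::-1],(390,390),interpolation=cv2.INTER_CUBIC))
cv2.imwrite(f"pics/s{k}.png",np.hstack(ims))
E
python3 snap.py 2 370 230 215 110 80
```

```text
pos [ 463.4 -253.    64.9] yawY -27.65 F [-0.9  0.1 -0.8] w 36.0 tilt [-0.0001  0.0001]
```

View pics/s2.png

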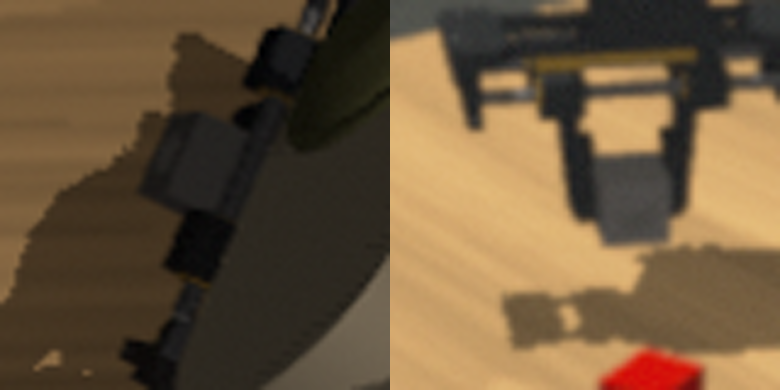

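The cap stayed about level at 3 N because pad friction holds it. I'll set it down and pinch the round button instead, so that gravity can swing the mouth down.

Request:
move_arm(
  increments="-1 0 0 0.04 0;-1 0 0 0.04 0;-1 0 0 0.04 0;-1 0 0 0.04 0;-1 0 0 0.03 0;-1 0 0 0.01 0;-1 0 0 0 0;0.1 0 0 0 0;0.1 0 0 0 0;0.1 0 0 0 0;0.1 0 0 0 0;0.1 0 0 0 0",
)

```text
clock: 7.72
tool_pos: [463.6, -253.2, 5.3]
tool_rot: [2.687, 1.626, 0.0]
wrist_force: [-0.8, 0.8, -0.4]
gripper_width: 48.4
```

Request:
move_arm(
  increments="0.1 -0.02 0 0 0;0.1 -0.02 0 0 0;0.1 -0.02 0 0 0;0.1 -0.008 0 0 0;-1 0 0 0 0;-1 0 0 0 0;-1 0 0 0 0;-1 0 0 0 0;-1 0 0 0 0;-1 0 0 0 0;-1 0 0 0 0;-1 0 0 0 0",
  newtons=3,
)

```text
clock: 8.72
tool_pos: [454.1, -271.1, 5.1]
tool_rot: [-2.688, -1.626, -0.0]
wrist_force: [0.4, 0.0, -0.2]
gripper_width: 21.6
```

The opening of 21.6 mm matches the button. Now I lift.

Request:
move_arm(
  increments="-1 0 0 -0.02 0;-1 0 0 -0.04 0;-1 0 0 -0.04 0;-1 0 0 -0.04 0;-1 0 0 -0.04 0;-1 0 0 -0.02 0;-1 0 0 0 0;-1 0 0 0 0;-1 0 0 0 0",
)

```text
clock: 9.47
tool_pos: [453.8, -271.0, 64.5]
tool_rot: [-2.687, -1.626, 0.0]
wrist_force: [0.4, 1.2, 0.3]
gripper_width: 21.7
```

```bash
python3 snap.py 3 370 230 215 110 80
```

```text
pos [ 453.8 -271.    64.5] yawY -27.65 F [0.4 1.2 0.3] w 21.7 tilt [-0.0008  0.0007]
```

View pics/s3.png

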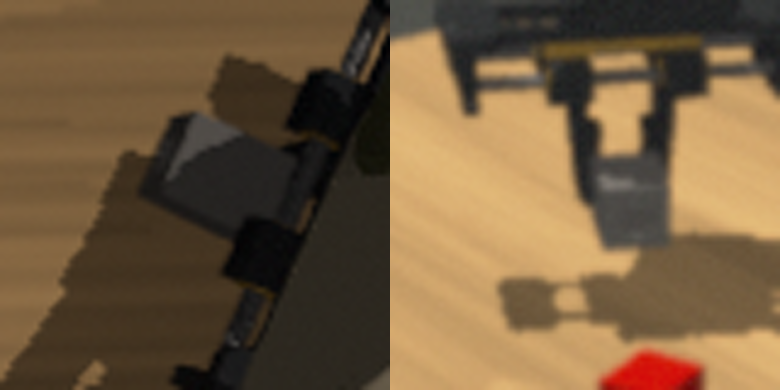

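The swing is blocked because the block's end face bears on the fingers. New plan:
1. Regrip the flat sides at mid-length with a light grip.
2. Use the bare stud's tip as a fulcrum under the button end to start the turn.
3. Finish standing the cap by pressing and dragging it on the bench.

Request:
move_arm(
  increments="-1 0 0 0.04 0;-1 0 0 0.04 0;-1 0 0 0.04 0;-1 0 0 0.04 0;-1 0 0 0.03 0;-1 0 0 0.01 0;-1 0 0 0 0;0.1 0 0 0 0;0.1 0 0 0 0;0.1 0 0 0 0;0.1 0 0 0 0;0.1 0 0 0 0",
)

```text
clock: 10.57
tool_pos: [454.2, -271.3, 5.4]
tool_rot: [2.687, 1.626, 0.0]
wrist_force: [0.6, -0.5, 0.1]
gripper_width: 48.0
```

Request:
move_arm(
  increments="0.1 0.02 0 0 0;0.1 0.02 0 0 0;0.1 0.02 0 0 0;0.1 0.02 0 0 0;0.1 0.02 0 0 0;-1 0 0 0 0;-1 0 0 0 0;-1 0 0 0 0;-1 0 0 0 0;-1 0 0 0 0;-1 0 0 0 0;-1 0 0 0 0",
  newtons=4,
)

```text
clock: 11.57
tool_pos: [467.9, -244.8, 5.1]
tool_rot: [2.688, 1.626, -0.0]
wrist_force: [-0.5, -0.6, -0.2]
gripper_width: 35.7
```

Request:
move_arm(
  increments="-1 0 0 -0.02 0;-1 0 0 -0.05 0;-1 0 0 -0.05 0;-1 0 0 -0.05 0;-1 0 0 -0.05 0;-1 0 0 -0.05 0;-1 0 0 -0.02 0;-1 0 0 0 0",
)

```text
clock: 12.23
tool_pos: [468.4, -245.0, 93.4]
tool_rot: [2.686, 1.625, 0.001]
wrist_force: [-0.3, 0.4, -1.4]
gripper_width: 36.1
```

```bash
python3 snap.py 4 370 230 215 110 80; python3 -c "
from h import *
delta((581.3,97.7,90))"
```

```text
pos [ 468.4 -245.    93.4] yawY -27.65 F [-0.3  0.4 -1.4] w 36.1 tilt [ 0.0021 -0.0018]
pos [ 467.7 -244.5   91.7] yawY -27.65 F [ 0.3 -0.4 -0.2] w 35.6 tilt [-0.0004  0.0003]
shift units [ 1.186  -0.1941  0.0058]
```

View pics/s4.png

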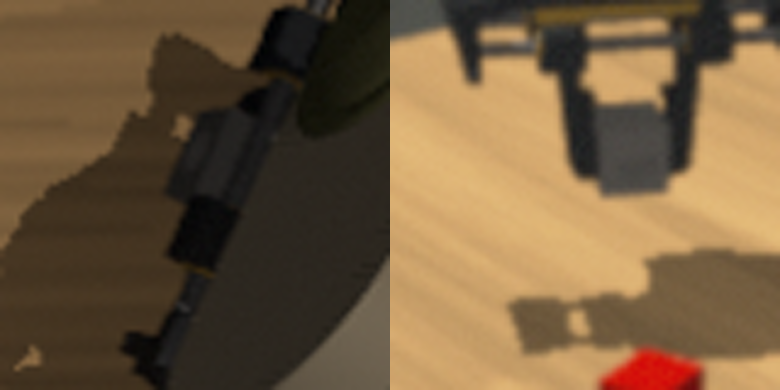

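Request:
move_arm(
  increments="-1 0.05 -0.008 0 0;-1 0.1 -0.017 0 0;-1 0.11 -0.018 0 0;-1 0.11 -0.018 0 0;-1 0.11 -0.018 0 0;-1 0.11 -0.018 0 0;-1 0.11 -0.018 0 0;-1 0.11 -0.018 0 0;-1 0.11 -0.018 0 0;-1 0.11 -0.018 0 0;-1 0.1 -0.017 0 0;-1 0.056 -0.008 0 0",
)

```text
clock: 13.33
tool_pos: [581.4, 100.6, 90.7]
tool_rot: [-2.685, -1.628, 0.002]
wrist_force: [-0.3, 0.1, 0.3]
gripper_width: 36.4
```

Request:
move_arm(
  increments="-1 0 0 0 0;-1 0 0 0.03 0;-1 0 0 0.03 0;-1 0 0 0 0",
)

```text
clock: 13.67
tool_pos: [580.1, 96.4, 71.3]
tool_rot: [-2.687, -1.623, 0.006]
wrist_force: [-0.2, -0.3, -1.4]
gripper_width: 35.7
```

```bash
python3 snap.py 5 210 180 270 180 90; python3 -c "
from h import *
delta((581.3,97.7,59))
for n in('top','scene'): print(n,proj(load(n),[[572,80,54]]))"
```

```text
pos [580.1  96.4  71.3] yawY -27.73 F [-0.2 -0.3 -1.4] w 35.7 tilt [-0.0048 -0.    ]
pos [581.   96.5  73.2] yawY -27.74 F [-0.9 -0.7 -0.5] w 35.8 tilt [-0.0019 -0.    ]
shift units [ 0.004  -0.001   0.0473]
top [[247.3422562  217.88618612]]
scene [[320.9150482  225.29491413]]
```

View pics/s5.png

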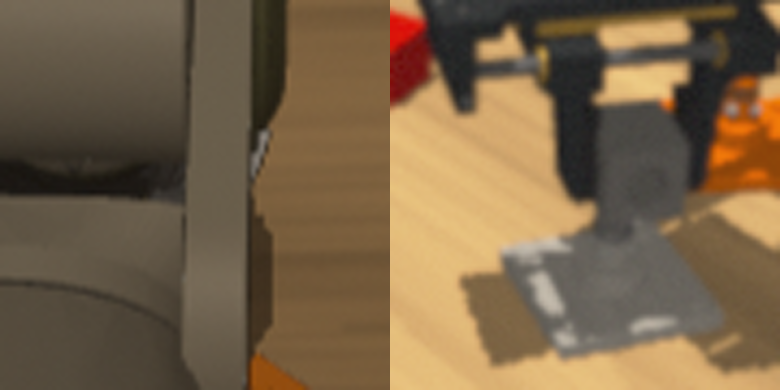

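The cap is level over the stud. In the right-hand crop the mouth faces the camera at (650,185) and the stud is under the rear half. I'll lower slowly onto the stud tip.

Request:
move_arm(
  increments="-1 0 0 0.012 0;-1 0 0 0.012 0;-1 0 0 0.012 0;-1 0 0 0.008 0;-1 0 0 0.006 0;-1 0 0 0.006 0;-1 0 0 0.006 0;-1 0 0 0 0",
)

```text
clock: 14.43
tool_pos: [581.8, 97.7, 55.5]
tool_rot: [2.688, 1.626, 0.001]
wrist_force: [1.5, 1.0, 1.6]
gripper_width: 35.9
```

```bash
python3 snap.py 6 210 180 270 180 90
```

```text
pos [581.8  97.7  55.5] yawY -27.64 F [1.5 1.  1.6] w 35.9 tilt [0.0008 0.0002]
```

View pics/s6.png

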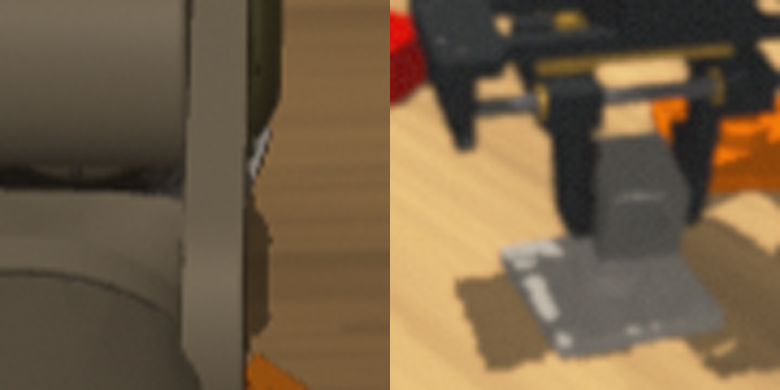

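It is working: the mouth is dipping and the edge line is now at y≈195. I continue.

Request:
move_arm(
  increments="-1 0 0 0.005 0;-1 0 0 0.005 0;-1 0 0 0.005 0;-1 0 0 0.003 0;-1 0 0 0 0",
)

```text
clock: 14.95
tool_pos: [581.6, 97.6, 49.9]
tool_rot: [2.688, 1.626, 0.0]
wrist_force: [2.0, 2.6, 1.2]
gripper_width: 36.1
```

```bash
python3 snap.py 7 210 180 270 180 90
```

```text
pos [581.6  97.6  49.9] yawY -27.65 F [2.  2.6 1.2] w 36.1 tilt [0.0001 0.    ]
```

View pics/s7.png

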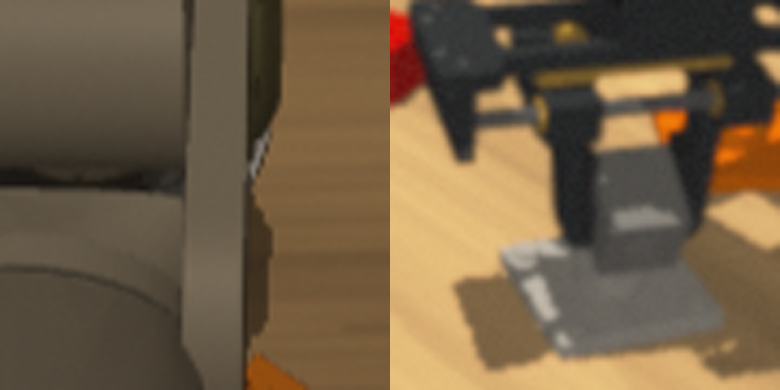

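Request:
move_arm(
  increments="-1 0 0 0.005 0;-1 0 0 0.005 0;-1 0 0 0 0",
)

```text
clock: 15.3
tool_pos: [581.5, 97.5, 46.7]
tool_rot: [-2.688, -1.626, 0.001]
wrist_force: [0.9, 0.8, 1.1]
gripper_width: 35.9
```

```bash
python3 snap.py 8 210 180 270 180 90
```

```text
pos [581.5  97.5  46.7] yawY -27.65 F [0.9 0.8 1.1] w 35.9 tilt [-0.0003 -0.0001]
```

View pics/s8.png

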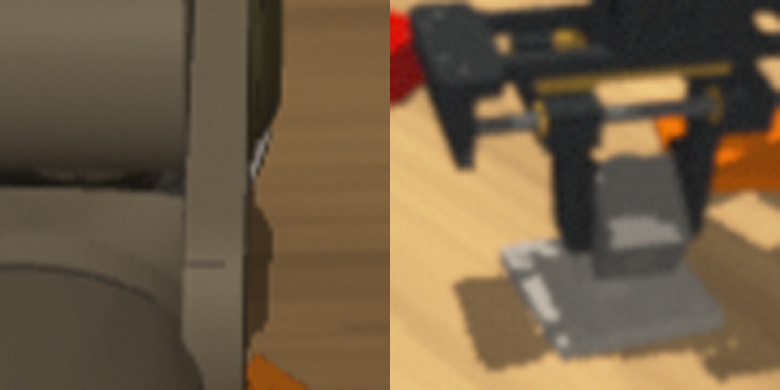

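Request:
move_arm(
  increments="-1 0 0 0.005 0;-1 0 0 0.005 0;-1 0 0 0 0",
)

```text
clock: 15.65
tool_pos: [581.4, 97.4, 43.7]
tool_rot: [-2.688, -1.626, 0.001]
wrist_force: [1.2, 0.3, 1.1]
gripper_width: 36.1
```

```bash
python3 snap.py 9 210 180 270 180 90
```

```text
pos [581.4  97.4  43.7] yawY -27.65 F [1.2 0.3 1.1] w 36.1 tilt [-0.0004 -0.0002]
```

View pics/s9.png

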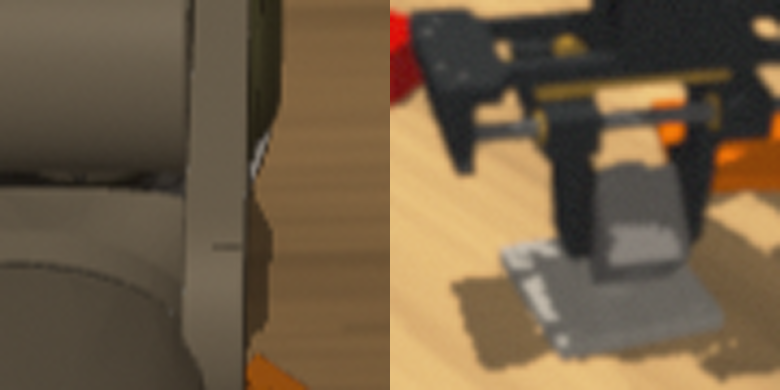

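Request:
move_arm(
  increments="-1 0 0 0.005 0;-1 0 0 0.005 0;-1 0 0 0 0",
)

```text
clock: 16.0
tool_pos: [581.5, 97.6, 40.7]
tool_rot: [-2.688, -1.626, 0.0]
wrist_force: [0.7, -0.0, 0.8]
gripper_width: 36.2
```

```bash
python3 snap.py 10 210 180 270 180 90
```

```text
pos [581.5  97.6  40.7] yawY -27.65 F [ 0.7 -0.   0.8] w 36.2 tilt [-0.0003  0.    ]
```

View pics/s10.png

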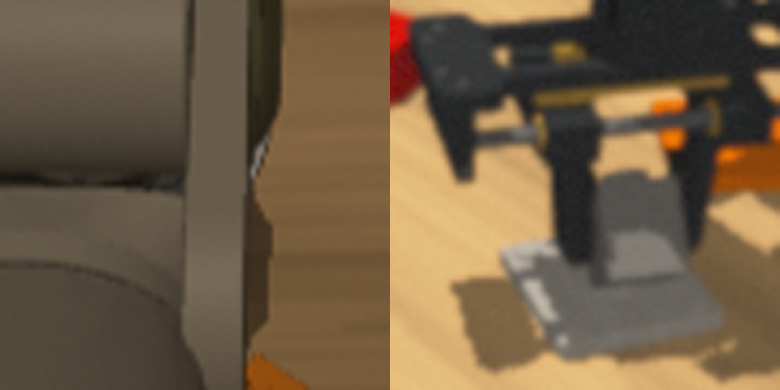

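The cap is now about 55–60° over. I lift it off and carry it to the clear bench spot to finish standing it.

Request:
move_arm(
  increments="-1 0 0 -0.03 0;-1 0 0 -0.06 0;-1 0 0 -0.06 0;-1 0 0 -0.05 0;-1 -0.05 0.007 0 0;-1 -0.1 0.015 0 0;-1 -0.11 0.016 0 0;-1 -0.11 0.016 0 0;-1 -0.11 0.016 0 0;-1 -0.11 0.016 0 0;-1 -0.11 0.016 0 0;-1 -0.11 0.016 0 0",
)

```text
clock: 17.1
tool_pos: [499.2, -135.5, 101.7]
tool_rot: [2.688, 1.626, -0.0]
wrist_force: [0.9, -0.3, 0.2]
gripper_width: 36.0
```

Request:
move_arm(
  increments="-1 -0.11 0.016 0 0;-1 -0.11 0.016 0 0;-1 -0.11 0.016 0 0;-1 -0.08 0.013 0 0;-1 -0.05 0.008 0 0;-1 0 0 0.05 0;-1 0 0 0.07 0;-1 0 0 0.07 0;-1 0 0 0.04 0;-1 0 0 0.02 0;-1 0 0 0 0",
)

```text
clock: 18.02
tool_pos: [454.0, -265.7, 25.4]
tool_rot: [-2.686, -1.625, 0.001]
wrist_force: [0.2, 0.1, -0.6]
gripper_width: 36.2
```

```bash
python3 snap.py 11 370 230 210 120 80
```

```text
pos [ 454.  -265.7   25.4] yawY -27.65 F [ 0.2  0.1 -0.6] w 36.2 tilt [-0.0015  0.0013]
```

View pics/s11.png

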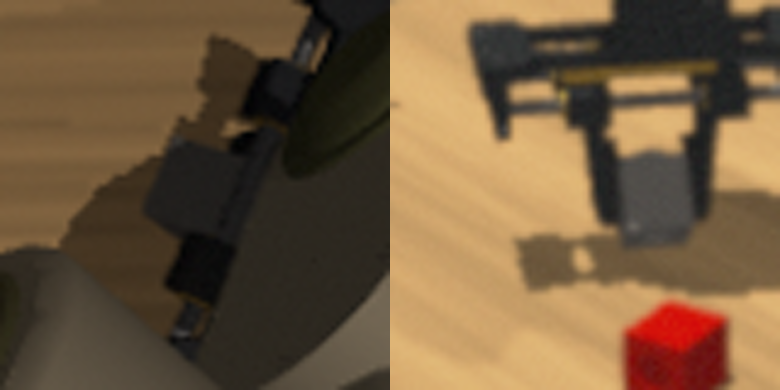

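Request:
move_arm(
  increments="-1 0 0 0.015 0;-1 0 0 0.015 0;-1 0.004 0 0.005 0;-1 0.007 0 0.005 0;-1 0.007 0 0.005 0;-1 0.007 0 0.005 0;-1 0.007 0 0.004 0;-1 0.004 0 0.003 0;-1 0 0 0 0",
)

```text
clock: 18.87
tool_pos: [459.6, -256.1, 9.2]
tool_rot: [2.687, 1.627, 0.0]
wrist_force: [0.2, 0.8, 4.1]
gripper_width: 35.7
```

```bash
python3 snap.py 12 370 230 210 120 80
```

```text
pos [ 459.6 -256.1    9.2] yawY -27.63 F [0.2 0.8 4.1] w 35.7 tilt [ 0.0002 -0.0001]
```

View pics/s12.png

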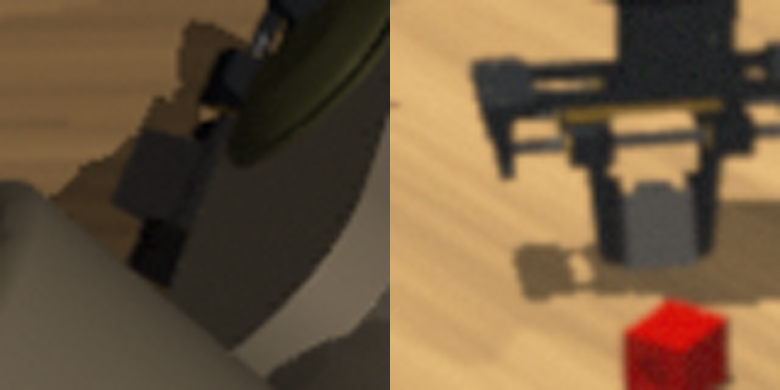

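It looks nearly upright: one side face shows and the button is on top at (658,187). I press slightly more, then release and look.

Request:
move_arm(
  increments="-1 0.006 0 0.004 0;-1 0.006 0 0.003 0;-1 0 0 0 0;-0.1 0 0 0 0;0.1 0 0 0 0;0.1 0 0 0 0;0.1 0 0 0 0;0.1 0 0 0 0",
)

```text
clock: 19.63
tool_pos: [461.1, -253.3, 6.8]
tool_rot: [-2.688, -1.626, -0.0]
wrist_force: [-0.6, 0.7, 0.2]
gripper_width: 48.7
```

Request:
move_arm(
  increments="0.4 0 0 -0.02 0;0.4 0 0 -0.06 0;0.4 0 0 -0.08 0;0.4 0 0 -0.1 0;0.4 0 0 -0.06 0;0.4 -0.1 0 0 0;0.4 -0.12 0 0 0;0.4 -0.1 0 0 0;0.4 0 0 0 0",
)

```text
clock: 20.38
tool_pos: [414.8, -342.4, 103.5]
tool_rot: [2.689, 1.62, -0.001]
wrist_force: [-0.9, 0.2, 0.3]
gripper_width: 61.5
```

```bash
python3 snap.py 13 375 245 235 145 45
```

```text
pos [ 414.8 -342.4  103.5] yawY -27.87 F [-0.9  0.2  0.3] w 61.5 tilt [ 0.0006 -0.0023]
```

View pics/s13.png

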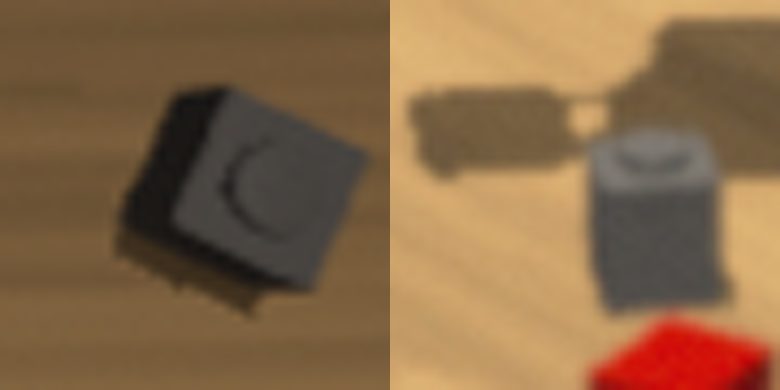

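The cap stands upright on its mouth with the button on top. I'll measure its top-face corners in the left crop: (228,88), (372,157), (308,292), (172,218).

Run:
```python
from h import *
t=load("top",13);s=load("scene",13);k=390/45
z=lambda pts,u,v:np.array(pts,float)/k+[u-.5+.5/k,v-.5+.5/k]
for d,c in((t,z([(228,88),(372,157),(308,292),(172,218)],375,245)),(s,z([(588,145),(700,130),(722,182),(597,195)],235-45,145))):
    p=onz(d,c-([0,0] ),42);print(p.round(1),[np.linalg.norm(p[i]-p[(i+1)%4]).round(1) for i in range(4)],p.mean(0))
    a=p[1]-p[0]+p[2]-p[3];print(np.degrees(np.arctan2(a[1],a[0])))
delta((461,-253,100),-28)
```

```text
[[ 490.8 -232.3   42. ]
 [ 473.9 -265.1   42. ]
 [ 443.  -247.6   42. ]
 [ 460.8 -216.9   42. ]] [np.float64(36.8), np.float64(35.5), np.float64(35.4), np.float64(33.7)] [ 467.11376708 -240.46734047   42.        ]
-118.6598063961255
[[ 474.9 -260.7   42. ]
 [ 441.  -248.5   42. ]
 [ 459.2 -214.6   42. ]
 [ 494.1 -230.1   42. ]] [np.float64(36.0), np.float64(38.5), np.float64(38.3), np.float64(36.1)] [ 467.30724423 -238.4766264    42.        ]
158.10296528730183
pos [ 416.1 -338.8  103.1] yawY -27.77 F [ 0.3  0.5 -0.1] w 61.4 tilt [0.0001 0.0001]
shift units [ 0.3227 -0.0008  0.0103]
turn units 0.008
```

Request:
move_arm(
  increments="0.4 0.08 -0.003 0 0;0.4 0.11 0 0 0;0.4 0.11 0 0 0;0.4 0.07 0 0 0;0.4 0 0 0.05 0;0.4 0 0 0.08 0;0.4 0 0 0.08 0;0.4 0 0 0.06 0;0.4 0 0 0.033 0;0.4 0 0 0 0",
)

```text
clock: 21.32
tool_pos: [466.8, -238.0, 10.5]
tool_rot: [-2.684, -1.626, 0.002]
wrist_force: [-0.3, 0.2, -0.4]
gripper_width: 61.4
```

Request:
move_arm(
  increments="-1 0 0 0 0;-1 0 0 0 0;-1 0 0 0 0;-1 0 0 0 0;-1 0 0 0 0;-1 0 0 0 0;-1 0 0 0 0",
  newtons=30,
)

```text
clock: 21.9
tool_pos: [467.6, -239.8, 12.8]
tool_rot: [2.687, 1.626, 0.001]
wrist_force: [-0.1, 0.8, 6.4]
gripper_width: 35.9
```

Request:
move_arm(
  increments="-1 0 0 0 0;-1 0 0 0 0;-1 0 0 -0.03 0;-1 0 0 -0.06 0;-1 0 0 -0.08 0;-1 0 0 -0.08 0;-1 0 0 -0.05 0;-1 0 0 0 0;-1 0 0 0 0",
  newtons=55,
)

```text
clock: 22.65
tool_pos: [467.3, -239.5, 102.4]
tool_rot: [2.687, 1.626, 0.001]
wrist_force: [-0.7, -0.8, -0.9]
gripper_width: 35.4
```

```bash
python3 snap.py 14 360 220 205 90 70;  python3 -c "
from h import *
delta((572,80,112),-21)"
```

```text
pos [ 467.3 -239.5  102.4] yawY -27.65 F [-0.7 -0.8 -0.9] w 35.4 tilt [ 0.001  -0.0009]
pos [ 466.8 -239.1  101. ] yawY -27.65 F [ 0.2 -0.2 -0.3] w 35.4 tilt [-0.0014  0.0012]
shift units [ 1.1051 -0.1831 -0.0359]
turn units -0.222
```

View pics/s14.png

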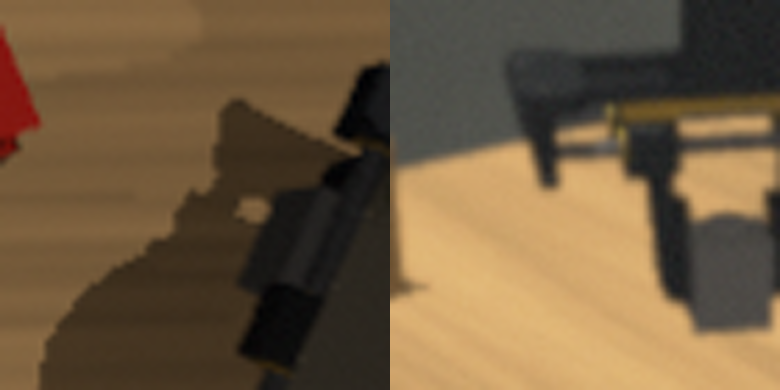

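Request:
move_arm(
  increments="-1 0.05 -0.008 0 0;-1 0.1 -0.016 0 0;-1 0.1 -0.017 0 0;-1 0.1 -0.017 0 0;-1 0.1 -0.017 0 0;-1 0.1 -0.017 0 0;-1 0.1 -0.017 0 0;-1 0.1 -0.017 0 0;-1 0.1 -0.017 0 0;-1 0.1 -0.016 0 0;-1 0.1 -0.016 0 0;-1 0.055 -0.008 0 0",
)

```text
clock: 23.75
tool_pos: [572.3, 82.5, 100.4]
tool_rot: [-2.685, -1.628, 0.003]
wrist_force: [-0.0, 0.7, -1.3]
gripper_width: 35.2
```

Request:
move_arm(
  increments="-1 0 0 0 -0.222;-1 0 0 0.04 0;-1 0 0 0.04 0;-1 0 0 0 0;-1 0 0 0 0;-1 0 0 0 0",
)

```text
clock: 24.25
tool_pos: [572.5, 79.5, 77.9]
tool_rot: [-2.589, -1.779, 0.001]
wrist_force: [-0.4, -0.8, -0.9]
gripper_width: 35.8
```

```bash
python3 snap.py 15 200 170 281 173 80;  python3 -c "
from h import *
delta((571.8,80,67),-21)"
```

```text
pos [572.5  79.5  77.9] yawY -21.0 F [-0.4 -0.8 -0.9] w 35.8 tilt [-0.0005  0.    ]
pos [572.7  79.5  78.3] yawY -21.0 F [-0.3  0.2 -1.8] w 35.3 tilt [ 0.0005 -0.    ]
shift units [ 0.0006 -0.0033  0.0377]
turn units -0.0
```

View pics/s15.png

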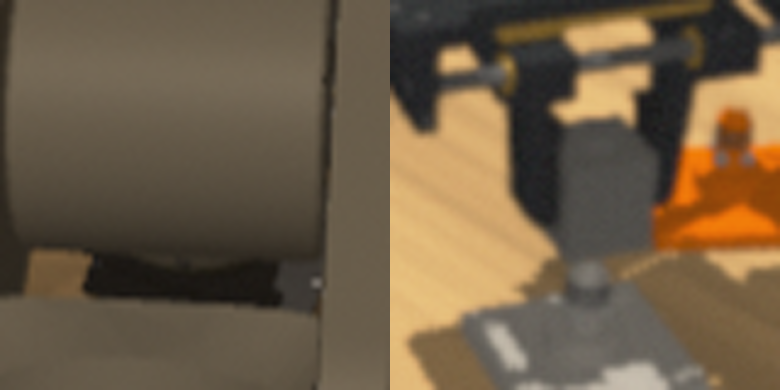

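Run:
```python
from h import *
d=load("scene",15)
u0,v0,w=281+10,173+15,50;k=12
im=cv2.resize(d["pixels"][v0:v0+w,u0:u0+w,::-1],None,fx=k,fy=k,interpolation=cv2.INTER_CUBIC)
im=np.clip(im.astype(float)*1.5,0,255).astype(np.uint8)
raw=im.copy()
f=lambda X:((proj(d,X)-[u0,v0]+.5)*k-.5)
yaw=np.radians(-21);y=np.array([np.cos(yaw),np.sin(yaw),0]);x=np.array([-y[1],y[0],0])
c=np.array([572.6,79.5,0]);m=78-12
pts=np.array([c+18*(a*x+b*y)+[0,0,h] for h in(m,m+42) for a,b in((1,1),(1,-1),(-1,-1),(-1,1))])
q=f(pts);print(q.round(0))
for p in q: cv2.circle(im,tuple(p.astype(int)),3,(0,255,0),-1)
F=np.array([571.8,79.8,0]);a=np.linspace(0,2*np.pi,40)
for r,h in((8.5,46),(3.5,54),(17,22)):
    cv2.polylines(im,[f([F+[r*np.cos(t),r*np.sin(t),h] for t in a]).astype(int)],True,(0,0,255),1)
cv2.imwrite("pics/o15.png",im)
cv2.imwrite("pics/o15b.png",raw)
```

```text
[[304. 468.]
 [512. 431.]
 [422. 318.]
 [220. 352.]
 [319. 239.]
 [533. 204.]
 [440.  96.]
 [232. 128.]]
```

View pics/o15.png

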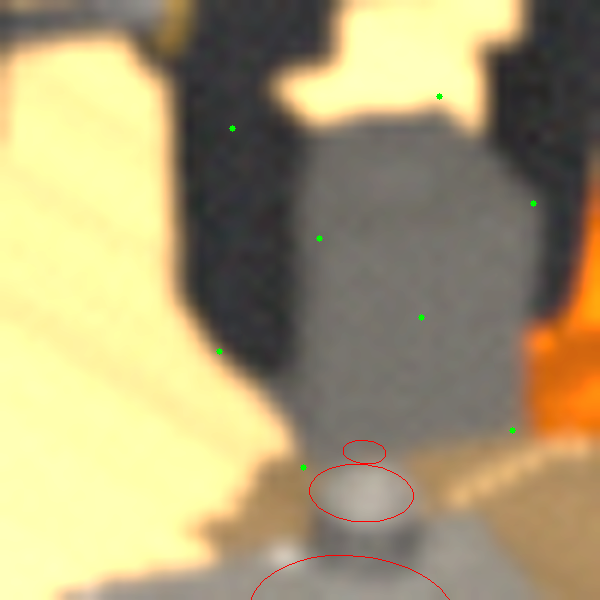

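View pics/o15b.png

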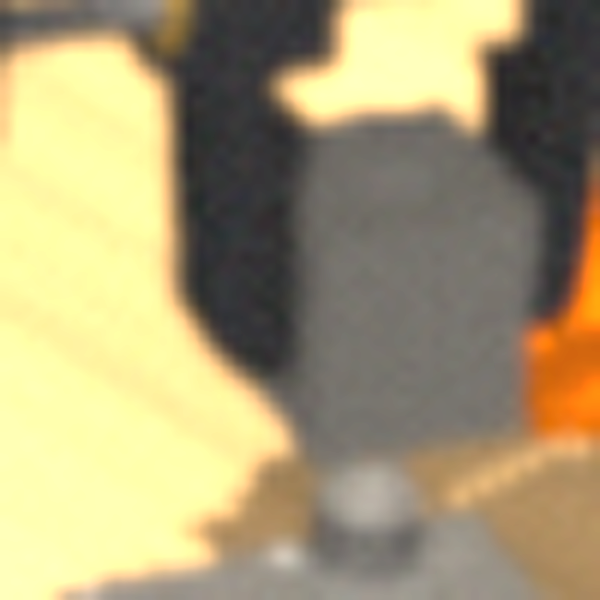

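Cap and stud share the same small calibration offset in this view, so they are aligned to about 1 mm. I descend over the taper and watch the side forces.

Request:
move_arm(
  increments="-1 0 0 0.02 0;-1 0 0 0.015 0;-1 0 0 0.01 0;-1 0 0 0.01 0;-1 0 0 0.01 0;-1 0 0 0.005 0;-1 0 0 0 0;-1 0 0 0 0",
)

```text
clock: 25.02
tool_pos: [572.5, 79.6, 56.9]
tool_rot: [-2.589, -1.78, 0.0]
wrist_force: [-0.5, -0.2, -1.3]
gripper_width: 35.4
```

```bash
python3 snap.py 16 200 170 281 173 80;  python3 -c "
from rig import monitor
import numpy as np
print(np.array(monitor.observe()['torque']).round(2))"
```

```text
pos [572.5  79.6  56.9] yawY -20.99 F [-0.5 -0.2 -1.3] w 35.4 tilt [-0.  0.]
[-0.06  0.13  0.01]
```

View pics/s16.png

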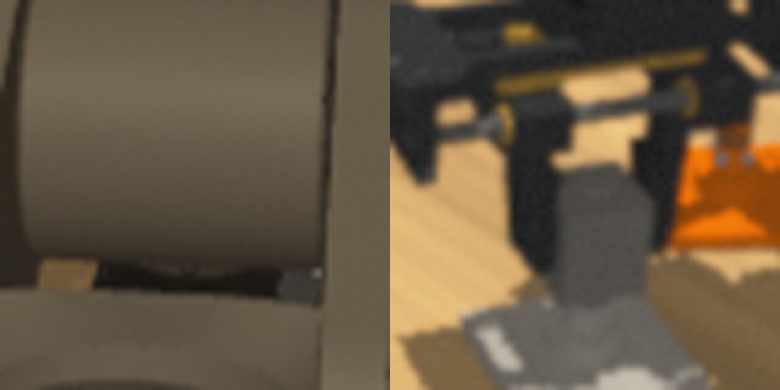

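No side force, and the mouth is now around the straight stud. I continue down to the balls, then press in small steps.

Request:
move_arm(
  increments="-1 0 0 0.012 0;-1 0 0 0.012 0;-1 0 0 0.01 0;-1 0 0 0.006 0;-1 0 0 0 0;-1 0 0 0 0",
  newtons=60,
)

```text
clock: 25.62
tool_pos: [572.6, 79.8, 45.0]
tool_rot: [2.589, 1.78, 0.001]
wrist_force: [-0.7, 0.8, 2.0]
gripper_width: 35.2
```

Request:
move_arm(
  increments="-1 0 0 0.006 0;-1 0 0 0.006 0;-1 0 0 0 0",
)

```text
clock: 25.87
tool_pos: [572.6, 79.9, 41.8]
tool_rot: [2.589, 1.78, 0.001]
wrist_force: [-0.4, 2.4, 0.9]
gripper_width: 35.8
```

Request:
move_arm(
  increments="-1 0 0 0.006 0;-1 0 0 0.006 0;-1 0 0 0 0",
)

```text
clock: 26.12
tool_pos: [572.2, 79.5, 36.6]
tool_rot: [-2.588, -1.779, 0.002]
wrist_force: [2.1, 1.9, -10.1]
gripper_width: 35.6
```

A force of -10 N means the balls are drawing the cap down, so it has clicked. I press on to the collar.

Request:
move_arm(
  increments="-1 0 0 0.006 0;-1 0 0 0.004 0;-1 0 0 0 0;-1 0 0 0 0",
)

```text
clock: 26.45
tool_pos: [572.4, 79.4, 34.8]
tool_rot: [2.589, 1.78, -0.001]
wrist_force: [-1.3, 0.2, 2.6]
gripper_width: 35.6
```

Request:
move_arm(
  increments="-1 0 0 0.006 0;-1 0 0 0.004 0;-1 0 0 0 0;-1 0 0 0 0",
)

```text
clock: 26.78
tool_pos: [572.4, 79.4, 34.7]
tool_rot: [2.587, 1.779, 0.001]
wrist_force: [-11.6, -0.6, 29.2]
gripper_width: 35.6
```

The cap has come to a hard stop at z = 34.7 with 29 N of reaction. I check this visually.

Request:
move_arm(
  increments="-1 0 0 0 0;-1 0 0 0 0",
)

```text
clock: 26.95
tool_pos: [572.4, 79.5, 34.7]
tool_rot: [2.587, 1.779, 0.001]
wrist_force: [-10.2, -1.8, 29.2]
gripper_width: 35.7
```

```bash
python3 snap.py 17 200 170 281 185 70;  python3 -c "
from rig import monitor
import numpy as np
print(np.array(monitor.observe()['torque']).round(2))"
```

```text
pos [572.4  79.5  34.7] yawY -20.97 F [-10.2  -1.8  29.2] w 35.7 tilt [ 0.0016 -0.0007]
[-0.21  1.99 -0.02]
```

View pics/s17.png

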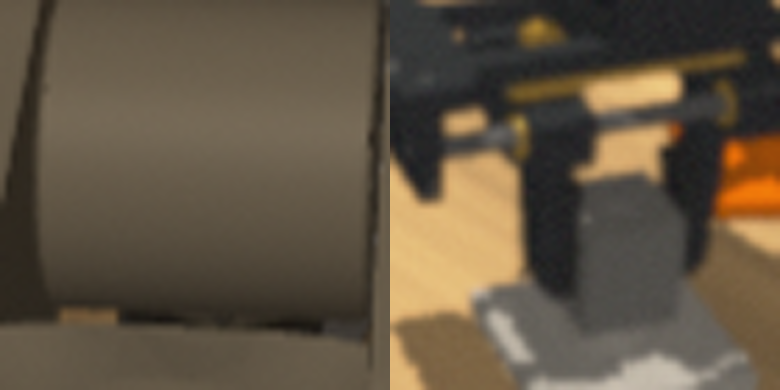

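The reading on the bench was 12.8 and here it is 34.7, which puts the mouth at 21.9 mm, so the cap is home on the collar at 22 mm. I'll ease off the 10 N side load a little while keeping the downward push.

Request:
move_arm(
  increments="-1 -0.001 -0.003 0 0;-1 0 0 0 0;-1 0 0 0 0;-1 0 0 0 0",
)

```text
clock: 27.38
tool_pos: [572.4, 79.5, 34.7]
tool_rot: [2.587, 1.778, 0.004]
wrist_force: [-7.3, -0.8, 26.7]
gripper_width: 35.2
```

Run:
```python
from h import *
delta(None)
d=load("scene",17);u0,v0,w=311,200,50;k=12
im=cv2.resize(d["pixels"][v0:v0+w,u0:u0+w,::-1],None,fx=k,fy=k,interpolation=cv2.INTER_CUBIC)
im=np.clip(im.astype(float)*1.5,0,255).astype(np.uint8)
yaw=np.radians(-21);y=np.array([np.cos(yaw),np.sin(yaw),0]);x=np.array([-y[1],y[0],0]);c=np.array([572.4,79.5,0])
q=(proj(d,[c+18*(a*x+b*y)+[0,0,h] for h in(22,64) for a,b in((1,1),(1,-1),(-1,-1))])-[u0,v0]+.5)*k-.5
for p in q: cv2.circle(im,tuple(p.astype(int)),3,(0,255,0),-1)
cv2.imwrite("pics/o17.png",im)
```

```text
pos [572.4  79.5  34.7] yawY -20.98 F [-7.3 -0.8 26.7] w 35.2 tilt [ 0.0038 -0.0007]
```

View pics/o17.png

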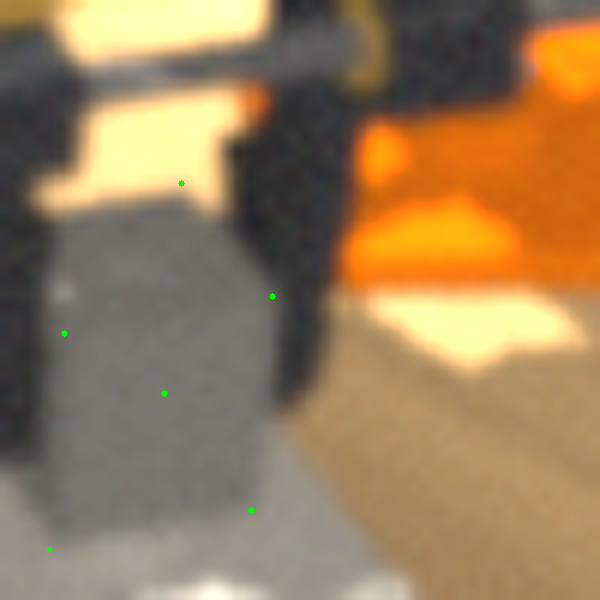

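The cap outline matches the projected home position to within about 1 pixel, and the push is steady at 27 N. I hand in.

```bash
python3 -c "
from rig import robot
print(robot.finish_job())"
```

```text
the job is handed in; nothing more can be done
None
```

The cap is on the bare stud, clicked and fully home on the collar. I handed in at 27.4 s with the gripper still holding it at 60 N and pressing down at about 27 N. I did not aim any move at the jar, the bolt, the wrench or the red and orange look-alikes. I took no final picture of the whole bench to confirm they were untouched.

**Standing the cap up:** Two first grips, one on the flat sides and one on the button, left the cap level. I then held its sides lightly and tipped it about 55–60° against the bare stud's tip. Pressing and dragging it on the open bench brought it upright. I let go, checked in both views that it stood mouth down, and regripped it firmly.

**Pressing it on:**
- **Click:** the click showed as a 10 N downward pull as the balls drew the cap on.
- **Stop:** it stopped hard with the tool at 34.7 mm. On the bench the same grip read 12.8 mm, so the mouth is at about 21.9 mm against the collar's 22 mm.
- **Picture:** the cap's outline in the scene view matched the home position to about 1 pixel.

**What disagreed:** A side force of about 10 N appeared while pressing, and a small shift only brought it down to 7 N. The top camera was blocked by the arm at the foot, so the last picture check rests on the scene view alone.

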